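Find the burnisher's loose hold-down bolt and hold its cap open

TASK

One of the three hold-down bolts of the edge burnisher has worked loose. Tap lightly down on the shut yellow caps, one bolt after another, until you find the one that gives way and sinks (tap it right down), then lift that bolt's cap by its tab to at least 60 degrees and finish holding it open against its spring, so that a spanner can get at the bolt head. The caps are brittle, so never press or pinch one harder than about 15 N; do not lift the caps of the tight bolts, and leave everything else on the bench where it is.

Things in the scene. Friction and masses are not known exactly. Their poses are not given: they have to be found in the camera images.
- machine: edge burnisher: green sole plate 290 x 420 mm, 16 mm thick; on its rear half a grey motor and wheels up to 170 mm above the bench, the nearest 85 mm behind the bolts. Origin: centre of the plate's underside; +x to the rear (away from the robot), +y left. Its three capped hold-down bolts stand in a row along the front edge, about 140 mm apart.
- mount_a: rubber bush of the left (+y side) bolt. Origin: on the bolt's upright axis, on the sole plate (16 mm above the bench); fixed. x axis from the cap's tab to its hinge, y along the hinge. Turned up to 0.35 rad from the machine. Above it, centred on the axis: the brittle yellow cap, a cup 46 mm across, 28 mm high, its flat top 42 mm above this origin until the bolt sinks.
- bolt_a (a joint): how far the left (+y side) bolt, with its flange and cap, has sunk, in m; 0 at the start for all three. The loose one gives way under a downward push of about 3 N on its cap, drops to its stop at 0.005 and stays there (an upward pull above 9 N would draw it up again); a tight one moves less than 0.001.
- cap_a (a joint): opening angle of the left (+y side) bolt's cap, rad: 0 shut, up to 1.8; the tab goes up and over towards the hinge. A weak spring shuts it (0.03 N m when shut, 0.07 N m at 1.2 rad: about 1 N at the tab).
- tab_a (a point): centre of the left (+y side) cap's lift tab: 27 mm long (x), 12 mm wide (y), 8 mm thick, flush with the cap's top; shut, it is 34.5 mm from the bolt's axis towards the mount's -x, 54 mm above the bench, with 34 mm free under it (29 mm once the bolt has sunk). Pinch it from above across its width; it turns between the fingers as it lifts. Moves and turns with the cap.
- hinge_a (a point): middle of the left (+y side) cap's hinge pin, 29 mm from the bolt's axis towards the mount's +x, 34 mm above the bench; pin along y. The shut tab's centre lies 63.5 mm from it towards -x and 20 mm higher. Sinks with the bolt.
- mount_b: rubber bush of the middle bolt. Origin: on the bolt's upright axis, on the sole plate (16 mm above the bench); fixed. x axis from the cap's tab to its hinge, y along the hinge. Turned up to 0.35 rad from the machine. Above it, centred on the axis: the brittle yellow cap, a cup 46 mm across, 28 mm high, its flat top 42 mm above this origin until the bolt sinks.
- bolt_b (a joint): how far the middle bolt, with its flange and cap, has sunk, in m; 0 at the start for all three. The loose one gives way under a downward push of about 3 N on its cap, drops to its stop at 0.005 and stays there (an upward pull above 9 N would draw it up again); a tight one moves less than 0.001.
- cap_b (a joint): opening angle of the middle bolt's cap, rad: 0 shut, up to 1.8; the tab goes up and over towards the hinge. A weak spring shuts it (0.03 N m when shut, 0.07 N m at 1.2 rad: about 1 N at the tab).
- tab_b (a point): centre of the middle cap's lift tab: 27 mm long (x), 12 mm wide (y), 8 mm thick, flush with the cap's top; shut, it is 34.5 mm from the bolt's axis towards the mount's -x, 54 mm above the bench, with 34 mm free under it (29 mm once the bolt has sunk). Pinch it from above across its width; it turns between the fingers as it lifts. Moves and turns with the cap.
- hinge_b (a point): middle of the middle cap's hinge pin, 29 mm from the bolt's axis towards the mount's +x, 34 mm above the bench; pin along y. The shut tab's centre lies 63.5 mm from it towards -x and 20 mm higher. Sinks with the bolt.
- mount_c: rubber bush of the right (-y side) bolt. Origin: on the bolt's upright axis, on the sole plate (16 mm above the bench); fixed. x axis from the cap's tab to its hinge, y along the hinge. Turned up to 0.35 rad from the machine. Above it, centred on the axis: the brittle yellow cap, a cup 46 mm across, 28 mm high, its flat top 42 mm above this origin until the bolt sinks.
- bolt_c (a joint): how far the right (-y side) bolt, with its flange and cap, has sunk, in m; 0 at the start for all three. The loose one gives way under a downward push of about 3 N on its cap, drops to its stop at 0.005 and stays there (an upward pull above 9 N would draw it up again); a tight one moves less than 0.001.
- cap_c (a joint): opening angle of the right (-y side) bolt's cap, rad: 0 shut, up to 1.8; the tab goes up and over towards the hinge. A weak spring shuts it (0.03 N m when shut, 0.07 N m at 1.2 rad: about 1 N at the tab).
- tab_c (a point): centre of the right (-y side) cap's lift tab: 27 mm long (x), 12 mm wide (y), 8 mm thick, flush with the cap's top; shut, it is 34.5 mm from the bolt's axis towards the mount's -x, 54 mm above the bench, with 34 mm free under it (29 mm once the bolt has sunk). Pinch it from above across its width; it turns between the fingers as it lifts. Moves and turns with the cap.
- hinge_c (a point): middle of the right (-y side) cap's hinge pin, 29 mm from the bolt's axis towards the mount's +x, 34 mm above the bench; pin along y. The shut tab's centre lies 63.5 mm from it towards -x and 20 mm higher. Sinks with the bolt.
- spanner: steel open-end/ring spanner, 220 x 38 x 8 mm, lying in front of the machine; origin at the middle of its underside. Leave it alone.
- wax_tin: round brass wax tin, 64 mm across, 36 mm high; origin at the centre of its underside. Leave it alone.
- glue_jar: amber glue jar with black lid, 68 mm across, about 85 mm high; origin at the centre of its underside. Leave it alone.
- awl: awl with wooden handle, 150 mm long, lying; origin at the middle of its underside. Leave it alone.
- spool: red thread spool, 52 mm across, 61 mm high, standing; origin at the centre of its underside. Leave it alone.
- mallet: rawhide mallet, head 64 mm across and 100 mm long, handle 200 mm, lying; origin under its middle. Leave it alone.
- dye_bottle: blue dye bottle with white cap, 44 mm across, 100 mm high; origin at the centre of its underside. Leave it alone.
- washer: loose steel washer, 28 mm across, 4 mm thick, lying on the sole plate between the left and the middle bolt; origin at the centre of its underside. Leave it alone.

How it is judged:
By the outcome, as a careful person would: the job done as asked, in the order asked, and still so for the second after the job is handed in, while the arm keeps its last pose, push and grip.
It also fails if it takes over 61 s, if anything falls off the work surface, if the arm or the gripper's body presses on something with over 40 N, if the wrist force passes 120 N, or if a joint passes its speed limit or range.

ROBOT

A 6-joint arm with a two-finger parallel gripper is mounted at the origin on the work surface. World frame = base frame: x ahead of the robot, y to its left, z up, the work surface at z = 0. Lengths are in m, angles in rad, forces in N, time in s.
With the tool pointing down it reaches from about 0.35 to 0.95 m from the base axis. Payload 17.4 kg.
Tool frame: the origin (TCP) lies midway between the tips of the shut fingers; the grasp point (between the pads) lies 19 mm behind it; y points along the fingers, z is the direction in which the jaws open and shut, and the axes are right-handed (so a half turn about y gives the same grasp; the last joint's range is limited). The gripper opens to 93 mm and grips with 3 to 60 N. Pads are 15 mm wide; open, the fingers measure 128 mm over their backs; the gripper's body (75 mm by 188 mm) begins 65 mm behind the grasp point.
Start: joints at [1.262, 0.116, 1.442, -0, 1.584, -0.038], TCP at [0.181, 0.65, 0.219] pointing down, gripper open.
Joint ranges: [-2.83, 2.83], [-0.83, 2.19], [0.07, 2.5], [-1.14, 4.28], [0.01, 3], [-2.97, 2.97]. Speed limits (rad/s): [1.89, 1.89, 2.22, 3.14, 3.14, 3.14].

INTERFACE

Orientations are given as a unit quaternion [x, y, z, w].
In Python, from rig import arm gives the robot as it stands.
- The arm moves only by the tool jog_arm, never from a script. Its argument "commands" is text: rows parted by semicolons, each of 7 numbers parted by spaces: the shift along the tool's x, y, z normalised to -1 to 1, where 1 is 0.5 m, then the turn, a rotation vector about the tool's x, y, z normalised to -1 to 1, where 1 is 180 degrees, then the opening, from 0 (shut) to 1 (fully open). In form: tx ty tz ax ay az hand; .... A call has 1 to 12 rows; each row is the pose to reach, as a shift and turn from the pose commanded when the call began, along the tool's axes at that moment, turning the shorter way round; what a row does not reach only later rows make up. A row lasts 1/8 s, in which the tool goes at most 62.5 mm and 10.7 degrees, less where a joint would pass 70% of its speed; a pose out of reach is approached as far as the arm can. A call with a number of a shift or a turn outside -1 to 1 is refused whole. A call with a gripper value outside its range is refused whole. The fingers move at their own pace and stop on an object; the grip force is fixed at half the most. Time passes only in rows, so rows that repeat a pose let the fingers close. It gives the time, the measured TCP pose, the force and the opening at its end, in the units of the state.
- arm.get_obs(): the state, without advancing time (a new reading comes with each control period).
- arm.snapshot(name): name is "scene" or "top"; returns the picture (384x512x3 uint8, blue, green, red); there is no depth.
- arm.camera_info(name): a dict with "fx", "fy", "cx", "cy" (pixels), "eye" and "orientation" of the camera in the world. Camera axes: x right, y down, z forward; pixel columns grow to the right and rows downward; lengths in m; the calibration is good to about 2 mm. A picture is of the moment at which its call begins. camera_info takes no time and is no camera call.
- arm.hand_in(): hands the job in, once; it reports no verdict.
The state is a dict: "t": time; "qpos": joint angles; "joint_velocities": joint speeds; "joint_efforts": joint torques, N m; "tool_pos": TCP position; "tool_rot": TCP orientation; "contact_force": force on the tool from outside, world axes, zero at the start; "ft_torque": the same for the moment, N m; "gripper_width": finger opening in m.
Only numpy, scipy, OpenCV 4.12 (cv2) and the standard library are available. Lean on these libraries where they do the work, as an engineer would, in place of code of your own. Each camera call takes 0.05 s, during which the arm holds its last target.

## Working session

There is one attempt and no reset: what is moved stays moved. The work goes in short steps, Python scripts to look and compute and a tool call to move; the robot and the scene stay as the last step left them, time stands still between calls to the robot, and variables do not carry over. Pictures are saved under pics/ and viewed, and the job is handed in when it is done.

Besides the shell and the picture viewer there is one more tool, called after "Request:" as name(argument=value, ...) on one line, values as JSON. jog_arm: Moves the arm, as the interface text tells. Its arguments: {"type":"object","properties":{"commands":{"type":"string"}},"required":["commands"]}

```bash
ls; mkdir -p pics; python3 - <<'E'
from rig import arm
import cv2
o=arm.get_obs()
for k,v in o.items(): print(k,v)
for n in("scene","top"):
    im=arm.snapshot(n); cv2.imwrite(f"pics/{n}0.png",im); print(n,arm.camera_info(n))
E
```

```text
pics
t 0.0
qpos [ 1.26221663e+00  1.16470977e-01  1.44224588e+00  3.69174148e-06
  1.58399924e+00 -3.77875423e-02]
joint_velocities [-0.00024619  0.00038128  0.00227999  0.00035421  0.00405106  0.0002421 ]
joint_efforts [-1.38367541e-03 -7.21269178e+01 -6.22610307e+01  7.79366889e-02
  2.38274806e-02 -3.07547737e-05]
tool_pos [0.18049796 0.65021302 0.21792734]
tool_rot [ 0.70102622 -0.09551693  0.09537747 -0.70024416]
contact_force [0.55195824 0.0118852  0.59123122]
ft_torque [0.00747341 0.04090056 0.00113119]
gripper_width 0.09290076307221595
scene {'fx': 370.88141467865535, 'fy': 370.88141467865535, 'cx': 258.00947653786676, 'cy': 193.62531165125355, 'eye': array([0.86213648, 0.66513423, 0.9451284 ]), 'orientation': array([ 0.2178159 ,  0.91434789, -0.33014635, -0.08676154])}
top {'fx': 361.0010524196478, 'fy': 361.0010524196478, 'cx': 254.69276223568454, 'cy': 191.34649315682816, 'eye': array([ 0.46348412, -0.0027982 ,  0.99969528]), 'orientation': array([-0.70406717,  0.70951644, -0.01615885,  0.02479391])}
```

View pics/scene0.png

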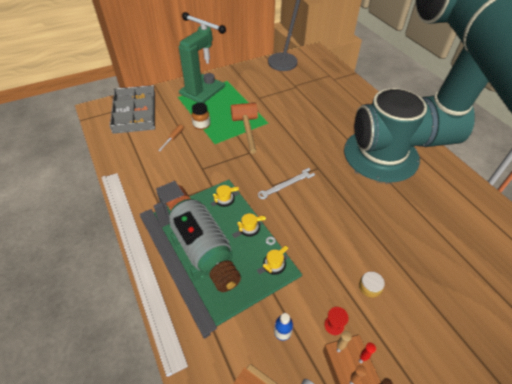

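View pics/top0.png

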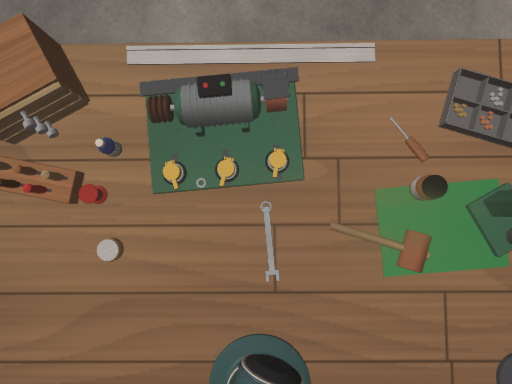

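```bash
python3 - <<'E'
import cv2
a=cv2.imread("pics/top0.png")[140:200,150:300]; cv2.imwrite("pics/topc.png",cv2.resize(a,None,fx=5.3,fy=5.3,interpolation=cv2.INTER_CUBIC))
a=cv2.imread("pics/scene0.png")[170:290,200:310]; cv2.imwrite("pics/scenec.png",cv2.resize(a,None,fx=5,fy=5,interpolation=cv2.INTER_CUBIC))
E
```

```text
(no output)
```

View pics/topc.png

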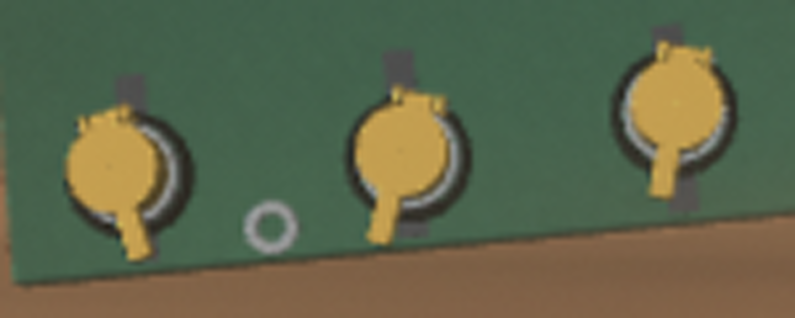

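View pics/scenec.png

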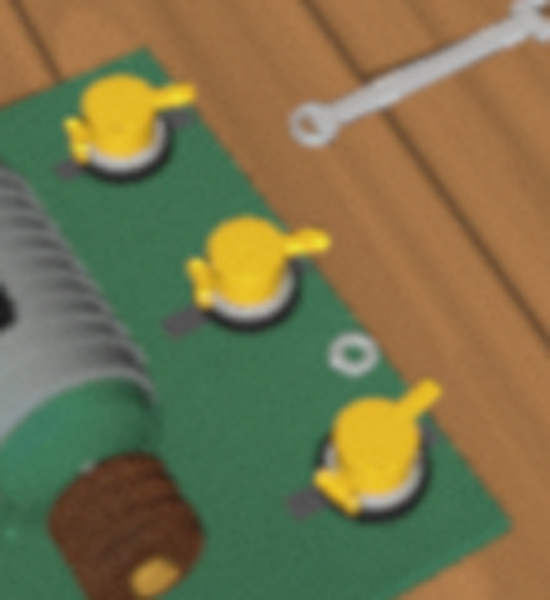

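```bash
cat > h.py <<'E'
import numpy as np, cv2
from scipy.spatial.transform import Rotation as R
from scipy.optimize import minimize
def proj(ci,P):
    Rm=R.from_quat(ci['orientation']).as_matrix()
    p=(np.atleast_2d(P)-ci['eye'])@Rm
    return np.c_[ci['fx']*p[:,0]/p[:,2]+ci['cx'],ci['fy']*p[:,1]/p[:,2]+ci['cy']]
def back(ci,uv,z):
    Rm=R.from_quat(ci['orientation']).as_matrix()
    uv=np.atleast_2d(uv)
    d=np.c_[(uv[:,0]-ci['cx'])/ci['fx'],(uv[:,1]-ci['cy'])/ci['fy'],np.ones(len(uv))]@Rm.T
    return ci['eye']+d*((z-ci['eye'][2])/d[:,2])[:,None]
th=np.linspace(0,2*np.pi,60)
def model(x,y,a,dz=0):
    c,s=np.cos(a),np.sin(a); M=np.array([[c,-s,0],[s,c,0],[0,0,1]])
    o=np.array([x,y,dz])
    cyl=np.vstack([np.c_[.023*np.cos(th),.023*np.sin(th),np.full(60,z)] for z in(.058,.030)])
    tab=np.array([[u,v,z] for u in(-.048,-.018) for v in(-.006,.006) for z in(.05,.058)])
    return [cyl@M.T+o,tab@M.T+o]
S=8
def render(ci,box,p,dz=0):
    x0,y0,x1,y1=box; m=np.zeros(((y1-y0)*S,(x1-x0)*S),np.float32)
    for part in model(*p,dz):
        q=(proj(ci,part)+.5-[x0,y0])*S-.5
        cv2.fillConvexPoly(m,cv2.convexHull(np.round(q*16).astype(np.int32)),1.0,shift=4)
    return cv2.resize(m,(x1-x0,y1-y0),interpolation=cv2.INTER_AREA)
def soft(im):
    f=im.astype(float); y=(np.minimum(f[...,1],f[...,2])-f[...,0])
    y=np.where(f[...,2]<f[...,1]*.9,0,y)
    return y
E
python3 - <<'E'
from h import *
from rig import arm
top=cv2.imread("pics/top0.png");sc=cv2.imread("pics/scene0.png")
ct,cs=arm.camera_info("top"),arm.camera_info("scene")
seed={'a':(173,171),'b':(226,168),'c':(277,159)}
for k,uv in seed.items():
    p0=back(ct,uv,.058)[0]
    for nm,im,ci in(("top",top,ct),("scene",sc,cs)):
        c=proj(ci,p0)[0].astype(int); box=(c[0]-22,c[1]-24,c[0]+22,c[1]+24)
        w=im[box[1]:box[3],box[0]:box[2]].astype(float)
        y=soft(im)[box[1]:box[3],box[0]:box[2]]
        y=np.clip((y-15)/(np.percentile(y,95)*.85-15),0,1)
        best=None
        for a in(-.5,-.2,.1,.4):
            r=minimize(lambda p:((render(ci,box,p)-y)**2).sum(),[p0[0],p0[1],a],method='Nelder-Mead',options=dict(initial_simplex=[[p0[0],p0[1],a],[p0[0]+.006,p0[1],a],[p0[0],p0[1]+.006,a],[p0[0],p0[1],a+.2]],xatol=1e-5,fatol=1e-3))
            if best is None or r.fun<best.fun: best=r
        print(k,nm,best.x.round(4),round(best.fun,1),round(y.sum(),1))
        cv2.imwrite(f"pics/fit_{k}_{nm}.png",cv2.resize(np.hstack([y*255,render(ci,box,best.x)*255]).astype(np.uint8),None,fx=5,fy=5,interpolation=0))
print(back(ct,[(152,191),(302,181)],.016), back(ct,(201,183),.02))
E
python3 -c "
import cv2,numpy as np
cv2.imwrite('pics/fits.png',np.vstack([np.hstack([cv2.resize(cv2.imread(f'pics/fit_{k}_{n}.png'),(400,200)) for n in('top','scene')]) for k in 'abc']))"
```

```text
a top [0.5753 0.2312 0.3334] 36.3 339.7
a scene [0.5736 0.2298 0.3003] 64.5 456.3
b top [ 0.5829  0.086  -0.2315] 37.6 357.1
b scene [ 0.5817  0.085  -0.2777] 80.0 446.4
c top [ 0.6061 -0.0522 -0.193 ] 18.7 316.0
c scene [ 0.6039 -0.0521 -0.2196] 84.2 493.9
[[ 0.52379806  0.29034764  0.016     ]
 [ 0.54782462 -0.12034133  0.016     ]] [[0.54432732 0.15523735 0.02      ]]
```

View pics/fits.png

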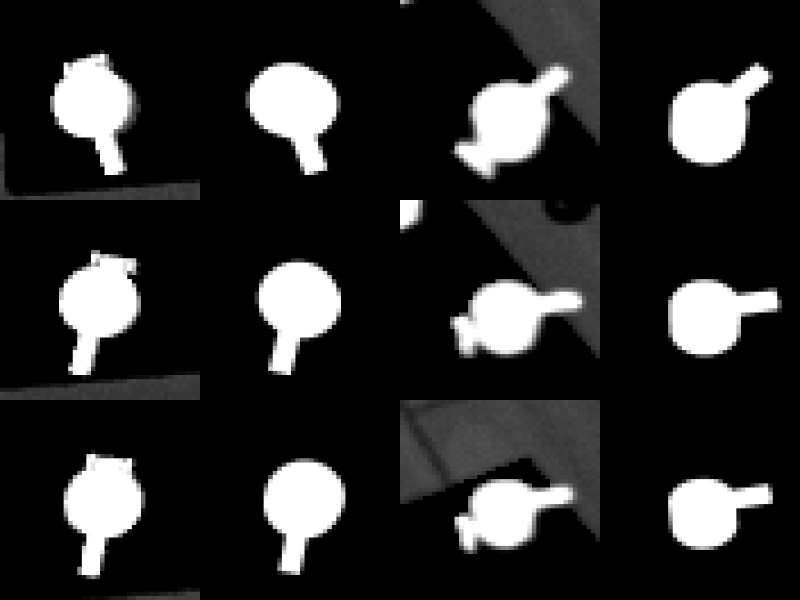

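```bash
cat > mv.py <<'E'
import numpy as np
from scipy.spatial.transform import Rotation as R
def toolR(yaw,tilt,sgn):
    # forward dir f (mount x), fingers d, jaw z
    f=np.array([np.cos(yaw),np.sin(yaw),0]); j=sgn*np.array([-np.sin(yaw),np.cos(yaw),0])
    d=np.sin(tilt)*f+np.cos(tilt)*np.array([0,0,-1.])
    return R.from_matrix(np.c_[np.cross(d,j),d,j])
def rel(p0,R0,p1,R1):
    s=R0.inv().apply(np.array(p1)-p0)/.5
    t=(R0.inv()*R1).as_rotvec()/np.pi
    return np.round(np.r_[s,t],4)
E
python3 - <<'E'
from mv import *
from rig import arm
o=arm.get_obs(); R0=R.from_quat(o['tool_rot']); print(R0.as_matrix().round(3)); p0=o['tool_pos']
for s in(1,-1):
    R1=toolR(.32,0,s); print(s,rel(p0,R0,[.5744,.2305,.16],R1),rel(p0,R0,[.5744,.2305,.075],R1))
E
```

```text
[[ 0.964 -0.     0.268]
 [-0.268 -0.001  0.964]
 [-0.    -1.    -0.001]]
1 [ 9.837e-01  1.165e-01 -5.980e-01  3.000e-04 -1.881e-01 -1.000e-04] [ 9.837e-01  2.865e-01 -5.978e-01  3.000e-04 -1.881e-01 -1.000e-04]
-1 [ 9.837e-01  1.165e-01 -5.980e-01  2.000e-04  8.119e-01  4.000e-04] [ 9.837e-01  2.865e-01 -5.978e-01  2.000e-04  8.119e-01  4.000e-04]
```

Request:
jog_arm(commands="0.984 0.116 -0.598 0 -0.188 0 0;0.984 0.116 -0.598 0 -0.188 0 0;0.984 0.116 -0.598 0 -0.188 0 0;0.984 0.116 -0.598 0 -0.188 0 0;0.984 0.116 -0.598 0 -0.188 0 0;0.984 0.116 -0.598 0 -0.188 0 0;0.984 0.116 -0.598 0 -0.188 0 0;0.984 0.116 -0.598 0 -0.188 0 0;0.984 0.116 -0.598 0 -0.188 0 0;0.984 0.116 -0.598 0 -0.188 0 0;0.984 0.116 -0.598 0 -0.188 0 0;0.984 0.116 -0.598 0 -0.188 0 0")

```text
t: 1.6
tool_pos: [0.574, 0.2316, 0.1608]
tool_rot: [-0.698, -0.113, 0.113, 0.698]
contact_force: [-0.6, -0.5, -0.1]
gripper_width: 0.0003
```

Request:
jog_arm(commands="0 0.08 0 0 0 0 0;0 0.15 0 0 0 0 0;0 0.18 0 0 0 0 0;0 0.186 0 0 0 0 0;0 0.186 0 0 0 0 0")

```text
t: 2.22
tool_pos: [0.575, 0.2312, 0.0689]
tool_rot: [-0.698, -0.113, 0.112, 0.698]
contact_force: [0.0, -0.0, 0.4]
gripper_width: 0.0006
```

```bash
python3 - <<'E'
from rig import arm
import cv2
o=arm.get_obs();print(o['t'],o['tool_pos'],o['contact_force'],o['qpos'])
for n,(a,b,c,d) in(("top",(100,220,120,300)),("scene",(140,320,170,340))):
    im=arm.snapshot(n); cv2.imwrite(f"pics/{n}1.png",cv2.resize(im[a:b,c:d],None,fx=4 if n=='top' else 3.3,fy=4 if n=='top' else 3.3,interpolation=cv2.INTER_CUBIC))
E
```

```text
2.225 [0.57501038 0.23118812 0.06893426] [ 0.02340378 -0.03664307  0.4329021 ] [ 3.41102220e-01  7.60090214e-02  1.73164762e+00  4.30262011e-05
  1.33250559e+00 -1.54997203e+00]
```

View pics/scene1.png

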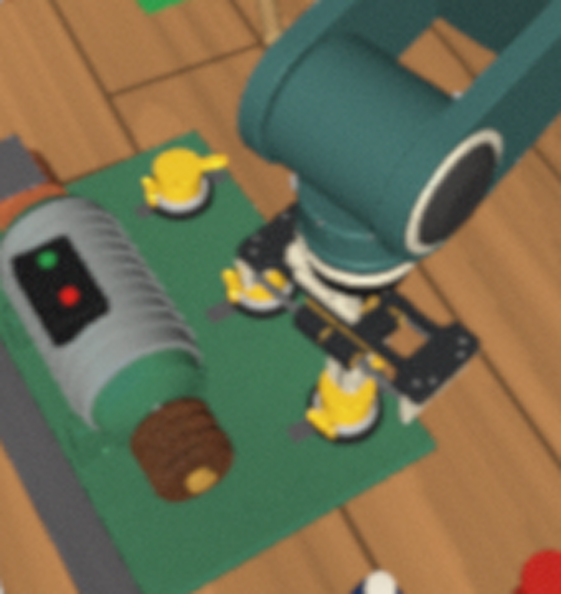

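View pics/top1.png

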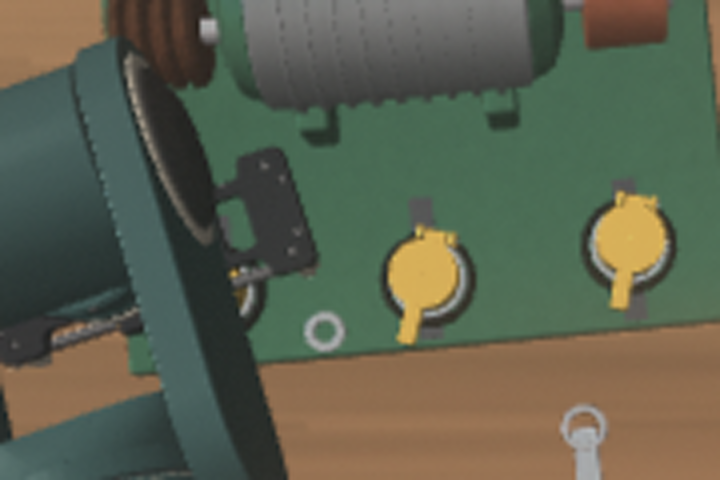

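Request:
jog_arm(commands="0 0.004 0 0 0 0 0;0 0.008 0 0 0 0 0;0 0.01 0 0 0 0 0;0 0.01 0 0 0 0 0")

```text
t: 2.82
tool_pos: [0.5746, 0.2306, 0.0625]
tool_rot: [0.698, 0.112, -0.113, -0.698]
contact_force: [0.1, 0.4, -1.2]
gripper_width: -0.0
```

Request:
jog_arm(commands="0 0.002 0 0 0 0 0;0 0.004 0 0 0 0 0;0 0.004 0 0 0 0 0")

```text
t: 3.2
tool_pos: [0.5746, 0.2307, 0.0605]
tool_rot: [0.698, 0.113, -0.113, -0.698]
contact_force: [0.1, -0.3, -0.0]
gripper_width: 0.0001
```

Request:
jog_arm(commands="0 0.002 0 0 0 0 0;0 0.002 0 0 0 0 0")

```text
t: 3.45
tool_pos: [0.5746, 0.2307, 0.0596]
tool_rot: [0.698, 0.113, -0.113, -0.698]
contact_force: [-0.0, 0.1, 0.0]
gripper_width: 0.0007
```

Request:
jog_arm(commands="0 0.002 0 0 0 0 0;0 0.002 0 0 0 0 0")

```text
t: 3.7
tool_pos: [0.5746, 0.2307, 0.0586]
tool_rot: [0.698, 0.113, -0.113, -0.698]
contact_force: [0.1, -0.0, -0.2]
gripper_width: 0.0004
```

Request:
jog_arm(commands="0 0.001 0 0 0 0 0;0 0.002 0 0 0 0 0")

```text
t: 3.95
tool_pos: [0.5747, 0.2307, 0.0578]
tool_rot: [-0.698, -0.113, 0.113, 0.698]
contact_force: [-0.4, -1.0, 2.5]
gripper_width: 0.0003
```

Request:
jog_arm(commands="0 0.001 0 0 0 0 0;0 0.001 0 0 0 0 0")

```text
t: 4.2
tool_pos: [0.5747, 0.2307, 0.0572]
tool_rot: [0.698, 0.113, -0.113, -0.698]
contact_force: [-1.3, 0.2, 1.6]
gripper_width: 0.0006
```

Request:
jog_arm(commands="0 0.001 0 0 0 0 0;0 0.001 0 0 0 0 0")

```text
t: 4.45
tool_pos: [0.5747, 0.2307, 0.0566]
tool_rot: [-0.698, -0.113, 0.113, 0.698]
contact_force: [-1.4, 0.4, 2.2]
gripper_width: 0.0007
```

Request:
jog_arm(commands="0 0.001 0 0 0 0 0;0 0.001 0 0 0 0 0")

```text
t: 4.7
tool_pos: [0.5747, 0.2307, 0.0561]
tool_rot: [0.698, 0.113, -0.113, -0.698]
contact_force: [-0.7, 0.6, 0.5]
gripper_width: 0.0004
```

Request:
jog_arm(commands="0 0.001 0 0 0 0 0;0 0.001 0 0 0 0 0")

```text
t: 4.95
tool_pos: [0.5747, 0.2307, 0.0556]
tool_rot: [0.698, 0.113, -0.113, -0.698]
contact_force: [-1.4, 0.3, 1.6]
gripper_width: 0.0006
```

Request:
jog_arm(commands="0 0.001 0 0 0 0 0;0 0.002 0 0 0 0 0")

```text
t: 5.2
tool_pos: [0.5747, 0.2307, 0.0546]
tool_rot: [-0.698, -0.113, 0.113, 0.698]
contact_force: [-1.3, -1.2, 1.9]
gripper_width: 0.0002
```

Request:
jog_arm(commands="0 0.001 0 0 0 0 0;0 0.002 0 0 0 0 0")

```text
t: 5.45
tool_pos: [0.5747, 0.2307, 0.0536]
tool_rot: [-0.698, -0.113, 0.113, 0.698]
contact_force: [-0.4, 0.4, 2.7]
gripper_width: 0.0006
```

Request:
jog_arm(commands="0 0.001 0 0 0 0 0;0 0.001 0 0 0 0 0")

```text
t: 5.7
tool_pos: [0.5747, 0.2307, 0.0532]
tool_rot: [0.698, 0.113, -0.113, -0.698]
contact_force: [-0.0, -0.3, 3.0]
gripper_width: 0.0002
```

Request:
jog_arm(commands="0 0.001 0 0 0 0 0;0 0.001 0 0 0 0 0")

```text
t: 5.95
tool_pos: [0.5747, 0.2307, 0.0531]
tool_rot: [0.698, 0.113, -0.113, -0.698]
contact_force: [-2.4, -1.1, 6.9]
gripper_width: 0.0006
```

```bash
cat >> mv.py <<'E'
B=np.array([.5745,.2305]);YAW=.32
F=np.array([np.cos(YAW),np.sin(YAW)])
def uz(u,z): return np.r_[B+F*u/1000,z/1000]
E
python3 - <<'E'
from mv import *
from rig import arm
o=arm.get_obs(); p0=o['tool_pos'];R0=R.from_quat(o['tool_rot'])
print(p0,o['qpos'].round(3),o['contact_force'].round(1))
print(rel(p0,R0,uz(0,80),R0),rel(p0,R0,uz(-100,130),toolR(YAW,np.radians(35),1)))
E
```

```text
[0.5746865  0.23070573 0.05307613] [ 0.341  0.089  1.745 -0.     1.307 -1.55 ] [-2.4 -1.1  6.9]
[-0.0005 -0.0538 -0.0003  0.      0.      0.    ] [-0.2005 -0.1539 -0.0003  0.     -0.     -0.1944]
```

Request:
jog_arm(commands="0 -0.02 0 0 0 0 0;0 -0.054 0 0 0 0 0;0 -0.11 0 0 0 0 0;-0.08 -0.154 0 0 0 -0.05 0;-0.16 -0.154 0 0 0 -0.1 0;-0.2 -0.154 0 0 0 -0.15 0;-0.2 -0.154 0 0 0 -0.194 0;-0.2 -0.154 0 0 0 -0.194 0;-0.2 -0.154 0 0 0 -0.194 0")

```text
t: 7.08
tool_pos: [0.4801, 0.1994, 0.1312]
tool_rot: [-0.632, -0.317, -0.102, 0.7]
contact_force: [1.0, -0.1, -0.1]
gripper_width: 0.0009
```

```bash
python3 - <<'E'
from mv import *
from rig import arm
import cv2
o=arm.get_obs(); p0=o['tool_pos'];R0=R.from_quat(o['tool_rot'])
print(o['t'],p0,o['qpos'].round(3),o['contact_force'].round(1),R0.as_matrix().round(3))
for n,(a,b,c,d) in(("top",(100,240,120,300)),("scene",(140,320,170,370))):
    im=arm.snapshot(n); cv2.imwrite(f"pics/{n}2.png",cv2.resize(im[a:b,c:d],None,fx=4 if n=='top' else 3.3,fy=4 if n=='top' else 3.3,interpolation=cv2.INTER_CUBIC)); cv2.imwrite(f"pics/{n}2raw.png",im)
E
```

```text
7.075 [0.48012878 0.19938546 0.13122829] [ 0.357 -0.613  2.27  -0.028  0.875 -1.523] [ 1.  -0.1 -0.1] [[ 0.778  0.544 -0.314]
 [ 0.258  0.18   0.949]
 [ 0.573 -0.82   0.   ]]
```

View pics/scene2.png

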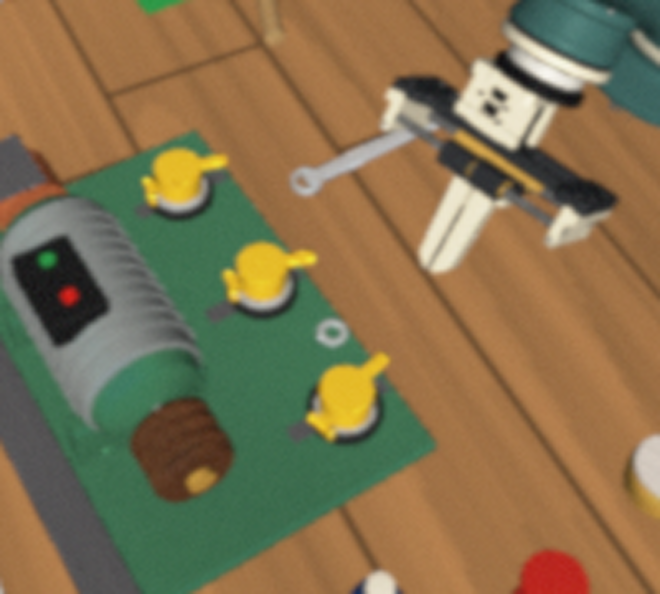

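View pics/top2.png

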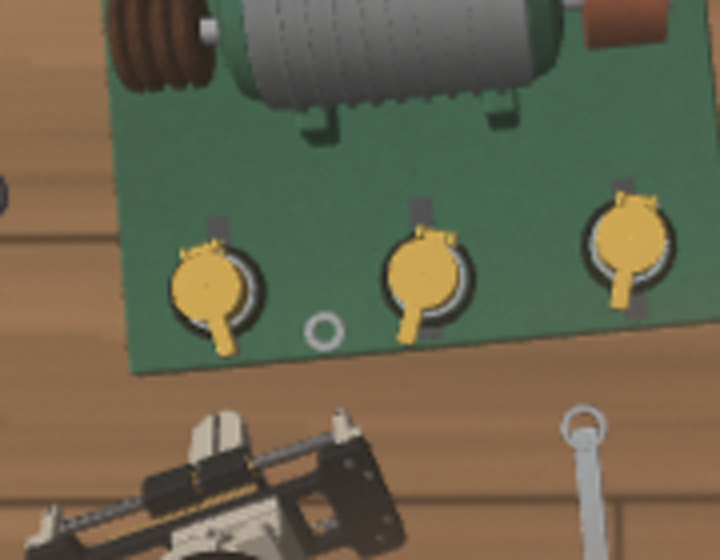

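```bash
cat > fk.py <<'E'
from mv import *
from scipy.optimize import least_squares
D=[([.11647,1.44225,1.58400],[.18050,.65021,.21793]),([.07601,1.73165,1.33251],[.57501,.23119,.06893]),([.089,1.745,1.307],[.57469,.23071,.05308]),([-.613,2.27,.875],[.48013,.19939,.13123])]
def fk(P,q):
    h,L1,L2,T,o=P; a,b,c=q
    return np.array([o+L1*np.sin(a)+L2*np.sin(a+b)+T*np.sin(a+b+c),h+L1*np.cos(a)+L2*np.cos(a+b)+T*np.cos(a+b+c)])
def tgt(p): return np.array([np.sqrt(p[0]**2+p[1]**2-.0252**2),p[2]])
s=least_squares(lambda P:np.r_[tuple(fk(P,q)-tgt(p) for q,p in D)],[.2,.6,.6,.4,0])
P=s.x
E
python3 - <<'E'
from fk import *
print(P.round(3),(s.fun*1000).round(1))
lo=[-.83,.07,.01];hi=[2.19,2.5,3]
for tau in(25,30,35,40):
  for u,z in((-95,30),(-47,29),(-20,90)):
    t=tgt(uz(u,z))
    g=least_squares(lambda q:np.r_[(fk(P,q)-t)*100,q.sum()-np.pi+np.radians(tau)],[-.3,2.2,.8],)
    print(tau,u,z,g.x.round(3),g.cost.round(5))
E
```

```text
[ 0.103  0.718  0.609  0.609 -0.026] [-8.2 -3.3  2.6 -1.8  7.9 -2.3 -2.4  7.4]
25 -95 30 [-0.417  2.284  0.838] 0.0
25 -47 29 [-0.334  2.24   0.799] 0.0
25 -20 90 [-0.319  2.127  0.898] 0.0
30 -95 30 [-0.489  2.359  0.748] 0.0
30 -47 29 [-0.4    2.32   0.699] 0.0
30 -20 90 [-0.386  2.207  0.797] 0.0
35 -95 30 [-0.56   2.435  0.655] 0.0
35 -47 29 [-0.464  2.4    0.595] 0.0
35 -20 90 [-0.451  2.288  0.693] 0.0
40 -95 30 [-0.628  2.512  0.559] 0.0
40 -47 29 [-0.523  2.48   0.486] 0.0
40 -20 90 [-0.512  2.37   0.585] 0.0
```

```bash
cat >> mv.py <<'E'
def arc(theta,tau=35,s=10.,off=(0,0)):
    t=np.radians(theta);T=np.radians(tau)
    rot=lambda x,z:np.array([x*np.cos(t)+z*np.sin(t),-x*np.sin(t)+z*np.cos(t)])
    H=np.array([29,29.]);d=np.array([np.sin(T),-np.cos(T)])
    c=H+rot(-77,16)+s*d if theta<90-tau else H+rot(-77+s,16)
    return c-7.5*np.array([np.cos(T),np.sin(T)])
E
python3 - <<'E'
from mv import *
from rig import arm
o=arm.get_obs(); p0=o['tool_pos'];R0=R.from_quat(o['tool_rot'])
R1=toolR(YAW,np.radians(35),1)
for u,z in((-95,60),(-90,28),(-70,27),(-46,27)): print(rel(p0,R0,uz(u,z),R1))
for th in range(0,85,5): print(th,arc(th).round(1))
E
```

```text
[-7.470e-02  1.206e-01 -3.000e-04  1.000e-04 -1.000e-04 -8.000e-04]
[-1.031e-01  1.788e-01 -2.000e-04  1.000e-04 -1.000e-04 -8.000e-04]
[-7.140e-02  2.033e-01 -2.000e-04  1.000e-04 -1.000e-04 -8.000e-04]
[-3.200e-02  2.307e-01 -2.000e-04  1.000e-04 -1.000e-04 -8.000e-04]
0 [-48.4  32.5]
5 [-46.7  39.2]
10 [-44.5  45.6]
15 [-41.6  51.9]
20 [-38.3  57.9]
25 [-34.4  63.5]
30 [-30.1  68.9]
35 [-25.3  73.8]
40 [-20.1  78.3]
45 [-14.5  82.3]
50 [-8.6 85.8]
55 [-2.5 88.8]
60 [ 3.2 90.7]
65 [ 9.  92.2]
70 [15.  93.1]
75 [21.  93.6]
80 [27.  93.5]
```

Request:
jog_arm(commands="-0.04 0.06 0 0 0 0 0;-0.075 0.12 0 0 0 0 0;-0.095 0.16 0 0 0 0 0;-0.103 0.179 0 0 0 0 0;-0.088 0.191 0 0 0 0 0;-0.071 0.203 0 0 0 0 0;-0.071 0.203 0 0 0 0 0;-0.071 0.203 0 0 0 0 0")

```text
t: 8.18
tool_pos: [0.5074, 0.2084, 0.0265]
tool_rot: [-0.632, -0.317, -0.102, 0.7]
contact_force: [-0.6, 0.5, -1.0]
gripper_width: 0.0004
```

```bash
python3 - <<'E'
from mv import *
from rig import arm
import cv2
o=arm.get_obs(); p0=o['tool_pos'];R0=R.from_quat(o['tool_rot'])
print(o['t'],p0,uz(-70,27),o['qpos'].round(3),o['contact_force'].round(1),R0.as_matrix().round(3))
for u,z in((-60,27),(-46,27)): print(rel(p0,R0,uz(u,z),R0))
for n,(a,b,c,d) in(("top",(130,220,140,260)),("scene",(200,300,210,350))):
    im=arm.snapshot(n); cv2.imwrite(f"pics/{n}3.png",cv2.resize(im[a:b,c:d],None,fx=5.5,fy=5.5,interpolation=cv2.INTER_CUBIC))
E
```

```text
8.175 [0.50738653 0.20840262 0.02646078] [0.50805352 0.20848034 0.027     ] [ 0.354 -0.406  2.32  -0.034  0.618 -1.515] [-0.6  0.5 -1. ] [[ 0.778  0.544 -0.314]
 [ 0.258  0.18   0.949]
 [ 0.573 -0.82  -0.   ]]
[ 0.0181  0.0113 -0.0003  0.      0.      0.    ]
[ 0.041   0.0274 -0.0003  0.      0.      0.    ]
```

View pics/scene3.png

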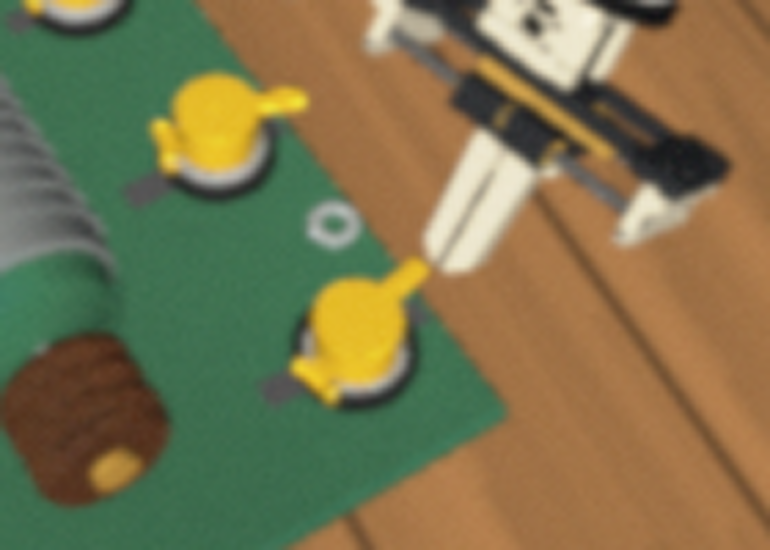

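View pics/top3.png

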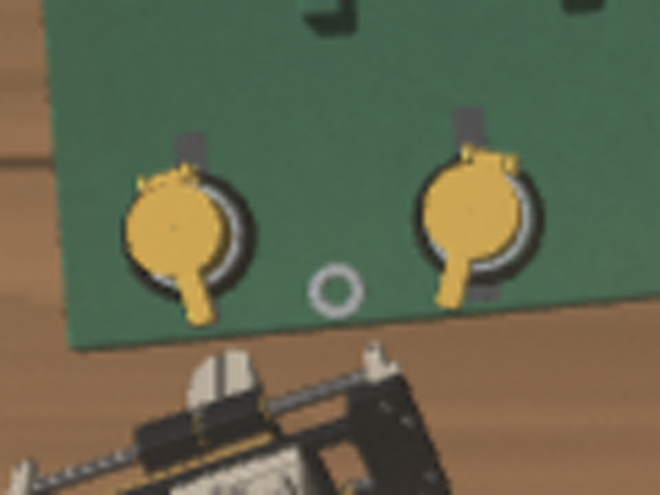

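Request:
jog_arm(commands="0.009 0.006 0 0 0 0 0;0.018 0.011 0 0 0 0 0;0.03 0.019 0 0 0 0 0;0.036 0.023 0 0 0 0 0;0.041 0.027 0 0 0 0 0;0.041 0.027 0 0 0 0 0")

```text
t: 9.02
tool_pos: [0.5306, 0.2161, 0.0265]
tool_rot: [-0.632, -0.317, -0.102, 0.7]
contact_force: [-0.5, -0.4, -0.3]
gripper_width: 0.0007
```

```bash
python3 - <<'E'
from mv import *
from rig import arm
import cv2
o=arm.get_obs(); p0=o['tool_pos'];R0=R.from_quat(o['tool_rot'])
print(o['t'],p0,uz(-46,27),o['qpos'].round(3),o['contact_force'].round(1))
for th in (0,3,6,10,15,20,25,30,35,40,45,50,55,60,65,70,75,80): print(th,rel(p0,R0,uz(*arc(th)),R0)[:3])
for n,(a,b,c,d) in(("top",(130,220,140,260)),("scene",(200,300,210,350))):
    im=arm.snapshot(n); cv2.imwrite(f"pics/{n}4.png",cv2.resize(im[a:b,c:d],None,fx=5.5,fy=5.5,interpolation=cv2.INTER_CUBIC))
E
```

```text
9.025 [0.53055651 0.21605575 0.02651087] [0.53083517 0.21602994 0.027     ] [ 0.352 -0.334  2.27  -0.033  0.597 -1.517] [-0.5 -0.4 -0.3]
0 [ 0.0033 -0.0123 -0.0002]
3 [ 0.0095 -0.0178 -0.0002]
6 [ 0.0159 -0.023  -0.0002]
10 [ 0.0248 -0.0293 -0.0002]
15 [ 0.0366 -0.0364 -0.0002]
20 [ 0.049  -0.0423 -0.0002]
25 [ 0.0618 -0.0472 -0.0002]
30 [ 0.075  -0.051  -0.0002]
35 [ 0.0884 -0.0536 -0.0002]
40 [ 0.1021 -0.055  -0.0002]
45 [ 0.1158 -0.0552 -0.0002]
50 [ 0.1295 -0.0542 -0.0002]
55 [ 0.1431 -0.052  -0.0002]
60 [ 0.1546 -0.0487 -0.0002]
65 [ 0.1658 -0.0445 -0.0002]
70 [ 0.1767 -0.0392 -0.0002]
75 [ 0.187  -0.0331 -0.0002]
80 [ 0.1967 -0.026  -0.0002]
```

View pics/scene4.png

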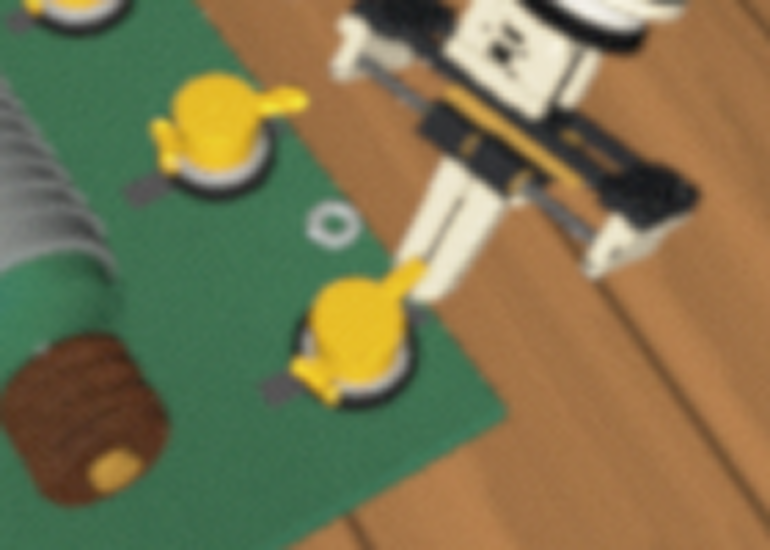

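Request:
jog_arm(commands="0.003 -0.012 0 0 0 0 0;0.01 -0.018 0 0 0 0 0;0.016 -0.023 0 0 0 0 0;0.025 -0.029 0 0 0 0 0;0.037 -0.036 0 0 0 0 0;0.049 -0.042 0 0 0 0 0;0.049 -0.042 0 0 0 0 0")

```text
t: 10.0
tool_pos: [0.5387, 0.2188, 0.0587]
tool_rot: [-0.632, -0.317, -0.102, 0.7]
contact_force: [-0.5, -0.1, -0.9]
gripper_width: 0.0003
```

```bash
python3 - <<'E'
from mv import *
from rig import arm
import cv2
o=arm.get_obs(); p0=o['tool_pos'];R0=R.from_quat(o['tool_rot'])
print(o['t'],p0,uz(*arc(20)),o['qpos'].round(3),o['contact_force'].round(1))
for th in (20,25,30,35,40,45,50,55,60,65,70,75,80): print(th,rel(p0,R0,uz(*arc(th)),R0)[:3])
for n,(a,b,c,d) in(("top",(130,220,140,260)),("scene",(200,300,210,350))):
    im=arm.snapshot(n); cv2.imwrite(f"pics/{n}5.png",cv2.resize(im[a:b,c:d],None,fx=5.5,fy=5.5,interpolation=cv2.INTER_CUBIC))
E
```

```text
10.0 [0.53865377 0.2187753  0.05869241] [0.53815199 0.21845465 0.05787729] [ 0.351 -0.356  2.229 -0.029  0.659 -1.522] [-0.5 -0.1 -0.9]
20 [-0.0019  0.0007 -0.0003]
25 [ 0.0109 -0.0042 -0.0003]
30 [ 0.0242 -0.0079 -0.0003]
35 [ 0.0376 -0.0105 -0.0003]
40 [ 0.0513 -0.0119 -0.0003]
45 [ 0.065  -0.0121 -0.0003]
50 [ 0.0787 -0.0111 -0.0003]
55 [ 0.0922 -0.0089 -0.0003]
60 [ 0.1038 -0.0056 -0.0003]
65 [ 0.115  -0.0013 -0.0003]
70 [ 0.1258  0.0039 -0.0003]
75 [ 0.1361  0.0101 -0.0003]
80 [ 0.1459  0.0172 -0.0003]
```

View pics/scene5.png

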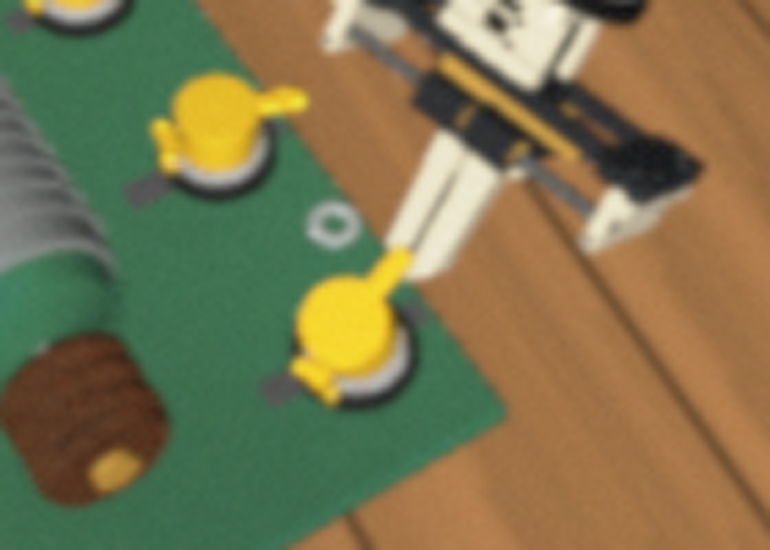

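Request:
jog_arm(commands="0.005 -0.002 0 0 0 0 0;0.011 -0.004 0 0 0 0 0;0.024 -0.008 0 0 0 0 0;0.038 -0.01 0 0 0 0 0;0.051 -0.012 0 0 0 0 0;0.065 -0.012 0 0 0 0 0;0.079 -0.011 0 0 0 0 0;0.079 -0.011 0 0 0 0 0")

```text
t: 11.1
tool_pos: [0.5664, 0.2279, 0.0854]
tool_rot: [-0.632, -0.317, -0.102, 0.7]
contact_force: [-0.7, -0.2, -0.4]
gripper_width: 0.0007
```

```bash
python3 - <<'E'
from mv import *
from rig import arm
import cv2
o=arm.get_obs(); p0=o['tool_pos'];R0=R.from_quat(o['tool_rot'])
print(o['t'],p0,uz(*arc(50)),o['qpos'].round(3),o['contact_force'].round(1))
for th in (50,55,60,65,70,75,80): print(th,rel(p0,R0,uz(*arc(th)),R0)[:3])
for n,(a,b,c,d) in(("top",(130,220,140,260)),("scene",(200,300,210,350))):
    im=arm.snapshot(n); cv2.imwrite(f"pics/{n}6.png",cv2.resize(im[a:b,c:d],None,fx=5.5,fy=5.5,interpolation=cv2.INTER_CUBIC))
E
```

```text
11.1 [0.56640204 0.22794629 0.08541062] [0.56629309 0.22778032 0.08577668] [ 0.349 -0.309  2.147 -0.026  0.694 -1.527] [-0.7 -0.2 -0.4]
50 [ 0.0002 -0.0008 -0.0002]
55 [ 0.0137  0.0014 -0.0002]
60 [ 0.0253  0.0047 -0.0002]
65 [ 0.0365  0.009  -0.0002]
70 [ 0.0473  0.0142 -0.0002]
75 [ 0.0576  0.0204 -0.0002]
80 [ 0.0674  0.0274 -0.0002]
```

View pics/scene6.png

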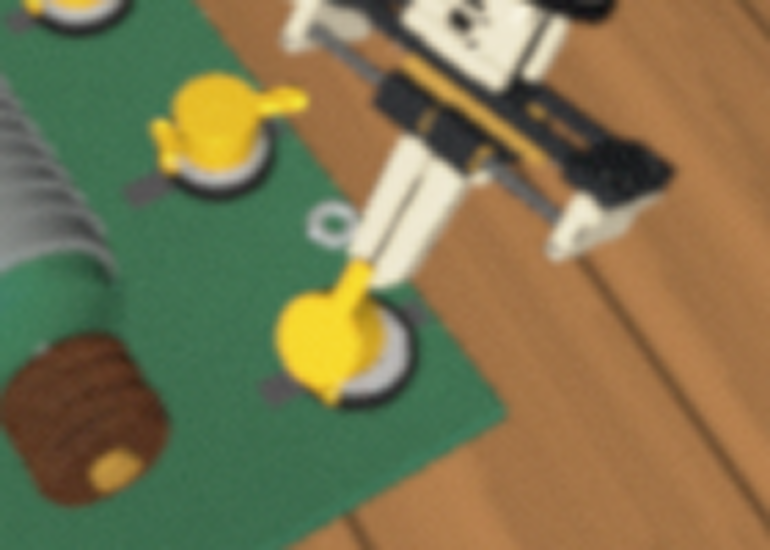

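View pics/top6.png

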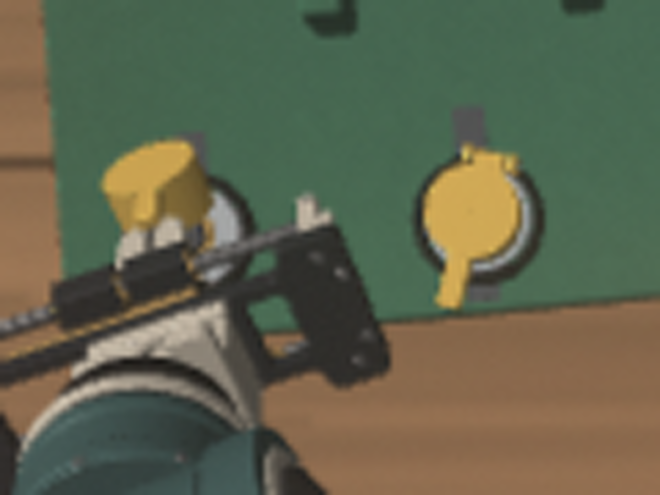

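Request:
jog_arm(commands="0.007 0 0 0 0 0 0;0.014 0.002 0 0 0 0 0;0.025 0.005 0 0 0 0 0;0.036 0.009 0 0 0 0 0;0.047 0.014 0 0 0 0 0;0.058 0.02 0 0 0 0 0;0.062 0.023 0 0 0 0 0;0.062 0.023 0 0 0 0 0;0.062 0.023 0 0 0 0 0")

```text
t: 12.32
tool_pos: [0.5963, 0.2378, 0.0935]
tool_rot: [-0.632, -0.317, -0.102, 0.7]
contact_force: [-1.3, -0.9, -0.5]
gripper_width: 0.0002
```

```bash
python3 - <<'E'
from mv import *
from rig import arm
import cv2
o=arm.get_obs(); p0=o['tool_pos'];R0=R.from_quat(o['tool_rot'])
print(o['t'],p0,[uz(*arc(t)).round(4) for t in(70,75,77)],o['qpos'].round(3),o['contact_force'].round(1))
for n,(a,b,c,d) in(("top",(130,220,140,260)),("scene",(200,300,210,350))):
    im=arm.snapshot(n); cv2.imwrite(f"pics/{n}7.png",cv2.resize(im[a:b,c:d],None,fx=5.5,fy=5.5,interpolation=cv2.INTER_CUBIC));cv2.imwrite(f"pics/{n}7raw.png",im)
E
```

```text
12.325 [0.59628086 0.23783819 0.09349992] [array([0.5887, 0.2352, 0.0931]), array([0.5944, 0.2371, 0.0936]), array([0.5967, 0.2379, 0.0936])] [ 0.347 -0.237  2.076 -0.025  0.693 -1.529] [-1.3 -0.9 -0.5]
```

View pics/scene7.png

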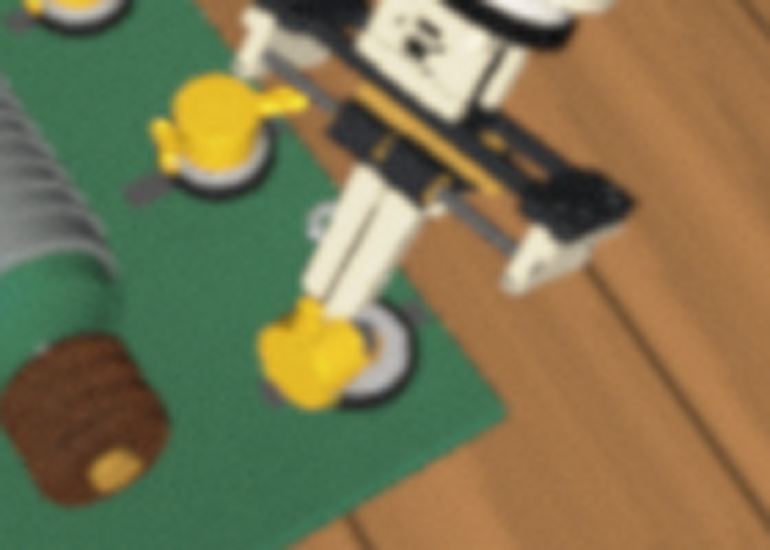

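View pics/top7.png

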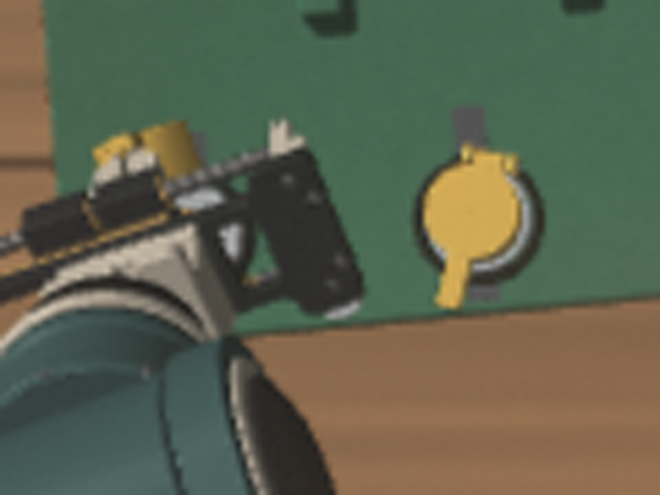

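```bash
python3 - <<'E'
from h import *; from mv import uz
from rig import arm
im=cv2.imread("pics/scene7raw.png");ci=arm.camera_info("scene")
F=np.array([np.cos(.32),np.sin(.32),0]);J=np.array([-np.sin(.32),np.cos(.32),0])
out=[]
for th in(65,77,88):
    t=np.radians(th);v=cv2.resize(im[225:285,245:300],None,fx=7,fy=7,interpolation=cv2.INTER_CUBIC)
    def W(x,y,z):
        u=29+x*np.cos(t)+z*np.sin(t);zz=29-x*np.sin(t)+z*np.cos(t)
        return uz(u,zz)+J*y/1000
    a=np.linspace(0,2*np.pi,50)
    for pts in([W(x,y,20+dz) for dz in(4,) for x,y in((-77,-6),(-77,6),(-52,6),(-52,-6))],[W(-29+23*np.cos(k),23*np.sin(k),24) for k in a]):
        q=(proj(ci,np.array(pts))+.5-[245,225])*7
        cv2.polylines(v,[q.astype(np.int32)],True,(255,0,0),1)
    cv2.putText(v,str(th),(5,20),0,.6,(255,255,255)); out.append(v[:, :260])
cv2.imwrite("pics/ver.png",np.hstack(out)); print(out[0].shape)
E
```

```text
(420, 260, 3)
```

View pics/ver.png

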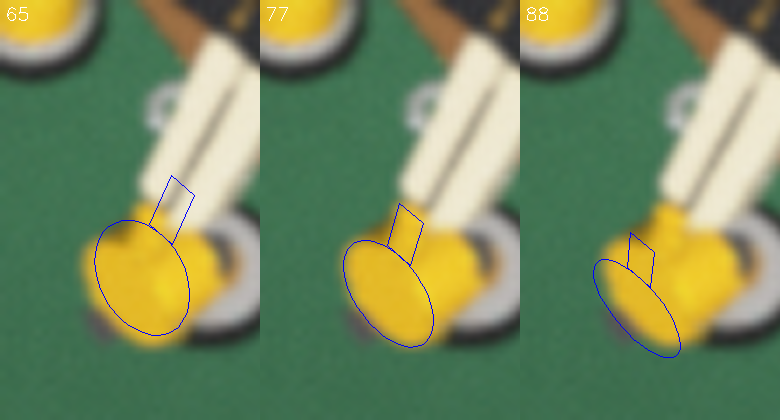

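```bash
python3 - <<'E'
from rig import arm
o=arm.get_obs(); print(o['t'],o['tool_pos'],o['contact_force'].round(1)); print(arm.hand_in())
E
```

```text
12.425 [0.5962595  0.23786723 0.09352601] [-0.9 -0.1  0.2]
the job is handed in; nothing more can be done
None
```

The left bolt (`bolt_a`) was the loose one. I handed the job in at 12.4 s with its cap held open at about 77°, against the 60° asked for.

- **Finding the bolt:** I tapped the left cap first with shut fingers. It gave way at about 2–3 N and went down 4.9 mm to its stop, where the force rose to 6.9 N, the highest reading in the job. The middle and right bolts did not need testing and I did not touch them.
- **Lifting the cap:** I did not pinch the tab, because the fixed 30 N grip would have exceeded the 15 N limit. I put the shut, tilted fingertips under the tab, lifted it along its arc, and left them there holding it against the spring.
- **Last checks:**
  - The outline of the cap drawn at 77° on the final scene picture matched the image; 65° and 88° did not.
  - The last force reading was about 1 N.
  - The middle cap was shut and the washer looked unmoved in the last pictures. The other bench objects were not checked again, but no contact showed in the force readings.
  - The bolt staying down was judged only from that same outline match, not measured separately. The upward force at the tab stayed far below 9 N.

No check failed.

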